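# Open the unbolted cover of the light bench's service duct

### The arm

A 7-joint arm with a two-finger parallel gripper is mounted at the origin on the work surface. World frame = base frame: x ahead of the robot, y to its left, z up, the work surface at z = 0. Lengths are in mm, angles in rad, forces in N, time in s.
With the tool pointing down it reaches from about 400 to 875 mm from the base axis. Payload 4.4 kg.
Tool frame: the origin (TCP) lies at the very end of the fingers, on their centre line; the grasp point (between the pads) lies 19 mm behind it; z points along the fingers, y is the direction in which the jaws open and shut (so a half turn about z gives the same grasp; the last joint's range is limited). The gripper opens to 85 mm and grips with 20 to 120 N. Pads are 22 mm wide; open, the fingers measure 114 mm over their backs; the gripper's body (76 mm by 85 mm) begins 54 mm behind the grasp point. The pads swing forward as they close: fully open they stand 13 mm farther back than shut.
Start: joints at [-1.412, 0.628, 0.038, 1.517, -0.027, 0.996, -0.02], TCP at [144.867, 633.665, 231.313] pointing down, gripper open.
Joint ranges: [-3.06, 3.06], [-0.37, 2.12], [-1.25, 1.32], [0.18, 2.47], [-1.1, 4.24], [0.23, 1.98], [-2.94, 2.94]. Speed limits (rad/s): [2.57, 2.57, 3.14, 3.14, 3.14, 3.14, 3.14].

### API

Orientations are given as [roll, pitch, yaw] about the fixed x, y, z axes, in that order (R = Rz(yaw) Ry(pitch) Rx(roll)).
In Python, from cell import ctrl gives the robot as it stands. The module is installed in compiled form; this text tells all that it offers.
- The arm moves only by the shell command python3 -m jog 'ROWS'. ROWS is text: rows parted by semicolons, each of 7 numbers parted by spaces: the shift along the tool's x, y, z in mm, then the turn, a rotation vector about the tool's x, y, z in degrees, then the opening, from -1 (shut) to 1 (fully open). In form: x y z wx wy wz claw; .... A call has 1 to 8 rows; each row is the pose to reach, as a shift and turn from the pose commanded when the call began, along the tool's axes at that moment; what a row does not reach only later rows make up. A row lasts 1/8 s, in which the tool goes at most 62.5 mm and 10.7 degrees, less where a joint would pass 70% of its speed; a pose out of reach is approached as far as the arm can. A call with a gripper value outside its range is refused whole. The fingers move at their own pace and stop on an object; the grip force is fixed at half the most. Time passes only in rows, so rows that repeat a pose let the fingers close. It gives the time, the measured TCP pose, the force and the opening at its end, in the units of the state.
- ctrl.read_state(): the state, without advancing time (a new reading comes with each control period).
- ctrl.get_image(name): name is "scene" or "top" or "wrist"; returns a dict with "image" (384x512x3 uint8, red, green, blue), "z_map" (384x512 float32, mm along the optical axis (not along the pixel's ray), 0 where there is no reading), "vertical_fov" (degrees; the focal length in pixels is half the picture's height over the tangent of half this angle, whatever the lens; pixels are square), "cx", "cy" (the principal point, pixels), "k1" (the pictures are not rectified: a ray, as slopes to the right and down, at radius r is drawn at 1 + k1 r^2 times it, then the intrinsics apply), "extrinsics" (4x4, takes a point from world to camera coordinates); the wrist camera has in their place "hand_eye" (4x4, takes a point from camera to tool coordinates, whose origin is the TCP and whose axes are the flange's). Camera axes: x right, y down, z forward; pixel columns grow to the right and rows downward; lengths in mm; the calibration is good to about 2 mm. A picture is of the moment at which its call begins: read the wrist's pose just before it.
- ctrl.finish_job(): hands the job in, once; it reports no verdict.
The state is a dict: "clock": time; "qpos": joint angles; "qd": joint speeds; "tau": joint torques, N m; "eef_pos": TCP position; "tool_rot": TCP orientation; "force": force on the tool from outside, world axes, zero at the start; "torque": the same for the moment, N m; "width": finger opening in mm.
Only numpy, scipy, OpenCV 4.12 (cv2) and the standard library are available. Lean on these libraries where they do the work, as an engineer would, in place of code of your own. Each camera call takes 0.05 s, during which the arm holds its last target.

### The job

One of the four identical wooden covers in the top of the light bench's service duct has been left unbolted, so that the sockets below can be reached. Press the front edge of the covers with a fingertip, without leaning hard on them, to find the one that rocks, push that one right over until it stays fully open by itself, and take the hand away. Nothing is to be picked up: leave the other covers shut, and the tin, bottle, jars, hand bridge and glass pieces standing where they are.

Things in the scene. Friction and masses are not known exactly. Their poses are not given: they have to be found in the camera images.
- duct: Service duct: fixed dark-wood box 588 mm long (its y), 210 mm deep (x), 95 mm high; its vent-slotted front faces the robot. Place and yaw vary. Origin on the bench surface under the line of the covers' pivots, midway along the row; x points away from the robot, y left, z up. Front face at x -75 mm, back shelf from x +63 mm. Covers 1 to 4 are centred at y +223.5, +104.5, -104.5, -223.5 mm.
- cover1 (a joint): Tilt of cover 1 (far left), rad: 0 shut and flush, 1.15 open on its stop. The four covers are identical pale wooden boards 104 mm (duct x) by 96 mm (y), 10 mm thick, 0.26 kg, flush with the duct's top, with narrow gaps round them. Each tilts on a hidden pivot along the duct's y, 75 mm above the bench, 44 mm behind the front edge: the front part can only go down, the back part up.
- cover1_edge (a point): Middle of the front edge (towards the robot) of cover 1 (far left), on its top face, 95 mm above the bench when shut; moves with the cover. Its x points along the board from the front edge to the back edge.
- cover2 (a joint): Tilt of cover 2 (second from the left), rad: 0 shut and flush, 1.15 open on its stop. Any one of the four is unbolted; nothing shows which. The other three are bolted out of sight below and give less than 2 mm under the finger.
- cover2_edge (a point): Middle of the front edge (towards the robot) of cover 2 (second from the left), on its top face, 95 mm above the bench when shut; moves with the cover. Its x points along the board from the front edge to the back edge.
- cover3 (a joint): Tilt of cover 3 (second from the right), rad: 0 shut and flush, 1.15 open on its stop. The unbolted cover, pressed with 1 to 3 N between its front edge and the pivot, tips. Let go before about 0.4 rad it falls shut again (it rocks); past about 0.55 rad it topples over by its own weight and lies open on its stop. Pressed behind the pivot it stays shut.
- cover3_edge (a point): Middle of the front edge (towards the robot) of cover 3 (second from the right), on its top face, 95 mm above the bench when shut; moves with the cover. Its x points along the board from the front edge to the back edge.
- cover4 (a joint): Tilt of cover 4 (far right), rad: 0 shut and flush, 1.15 open on its stop. Open, a cover leans at 66 degrees: its back edge is up, about 140 mm above the bench, its front edge down in the bay, about 40 mm above the bench.
- cover4_edge (a point): Middle of the front edge (towards the robot) of cover 4 (far right), on its top face, 95 mm above the bench when shut; moves with the cover. Its x points along the board from the front edge to the back edge.
- tin: Round aluminium pigment tin, 57 mm across, 30 mm high, standing on the plain middle part of the duct between covers 2 and 3. Origin under its middle.
- flask: White plastic bottle, 50 mm across, 115 mm high, on the duct's back shelf. Origin under its middle.
- jar: Amber glass jar with a dark lid, 56 mm across, 62 mm high, on the duct's back shelf. Origin under its middle.
- bridge: Painter's hand bridge: dark wooden board 300 x 60 x 12 mm on two feet, 28 mm high in all, lying on the bench to the left of the duct. Origin under its middle, its y along its length.
- shard1: Cut piece of red glass about 77 x 60 mm, 5 mm thick, flat on the bench in front of the duct. Origin under its middle.
- shard2: Cut piece of violet-grey glass about 93 x 42 mm, 5 mm thick, flat on the bench in front of the duct. Origin under its middle.
- shard3: Cut piece of brown-gold glass about 64 x 58 mm, 5 mm thick, flat on the bench in front of the duct. Origin under its middle.
- brushes: Green glass jar 84 mm across and 105 mm high with brushes standing in it, about 240 mm high in all, on the bench to the right of the duct. Origin under its middle.

How it is judged (in metres and radians):
At the end, for the whole second after the job is handed in: One cover stands open on its stop, at rest (tilt above 1.0 rad of 1.15), and the other three lie shut (tilt below 0.06 rad) (((value of joint cover1 above 1 rad and value of joint each of cover2, cover3, cover4 below 0.06 rad) or (value of joint cover2 above 1 rad and value of joint each of cover1, cover3, cover4 below 0.06 rad) or (value of joint cover3 above 1 rad and value of joint each of cover1, cover2, cover4 below 0.06 rad) or (value of joint cover4 above 1 rad and value of joint each of cover1, cover2, cover3 below 0.06 rad)) and velocity of joint cover1 between -0.05 and 0.05 rad/s and velocity of joint cover2 between -0.05 and 0.05 rad/s and velocity of joint cover3 between -0.05 and 0.05 rad/s and velocity of joint cover4 between -0.05 and 0.05 rad/s); the robot touches nothing.
It fails at once if The duct or a cover is pressed with more than 80 N (contact force between any of the fingers, the arm and duct above 80 N).
It fails at once if A bystander (tin, bottle, jar, hand bridge, glass piece or brush jar) is lifted, carried or shifted by more than 20 mm, or tipped (distance of any of tin, flask, jar, bridge, shard1, shard2, shard3, brushes from where it was at the start of the episode above 0.02 m or angle between any of tin, flask, jar, bridge, shard1, shard2, shard3, brushes's own z axis and vertical above 0.35 rad).
It also fails if it takes over 51 s, if anything falls off the work surface, if the arm or the gripper's body presses on something with over 40 N, if the wrist force passes 120 N, or if a joint passes its speed limit or range.

## Working session

There is one attempt and no reset: what is moved stays moved. The work goes in short steps, Python scripts to look and compute and a shell command to move; the robot and the scene stay as the last step left them, time stands still between calls to the robot, and variables do not carry over. Pictures are saved under pics/ and viewed, and the job is handed in when it is done.

```bash
mkdir -p pics
cat > h.py <<'E'
from cell import ctrl
import numpy as np, cv2
def snap(n,fn):
    d=ctrl.get_image(n); cv2.imwrite('pics/'+fn,d['image'][:,:,::-1]); np.savez('pics/'+fn[:-4]+'.npz',**d); return d
def f(d): return d['image'].shape[0]/2/np.tan(np.radians(float(d['vertical_fov'])/2))
def und(d,uv):
    F=f(d); p=(np.array(uv,float)-[float(d['cx']),float(d['cy'])])/F; q=p.copy()
    for _ in range(20): q=p/(1+float(d['k1'])*(q**2).sum(-1,keepdims=True))
    return q
def plane(d,uv,z):
    q=und(d,np.atleast_2d(uv)); E=np.array(d['extrinsics']); R,t=E[:3,:3],E[:3,3]
    c=-R.T@t; r=np.c_[q,np.ones(len(q))]@R
    return c+r*((z-c[2])/r[:,2])[:,None]
def cloud(d):
    h,w=d['z_map'].shape; u,v=np.meshgrid(np.arange(w),np.arange(h))
    q=und(d,np.c_[u.ravel(),v.ravel()]); z=d['z_map'].ravel()[:,None]
    E=np.array(d['extrinsics']); P=(np.c_[q,np.ones(len(q))]*z-E[:3,3])@E[:3,:3]
    P[z[:,0]==0]=np.nan
    return P.reshape(h,w,3)
E
python3 - <<'E'
from h import *
for n in['scene','top']:
    d=snap(n,n+'0.png'); print(n,d['vertical_fov'],d['cx'],d['cy'],d['k1'],np.round(d['extrinsics'],3))
print(ctrl.read_state())
E
```

```text
scene 49.6943622601466 252.0681413357036 196.05249493099726 -0.11404802930275061 [[-4.370000e-01  8.990000e-01  1.700000e-02  2.286580e+02]
 [ 7.230000e-01  3.620000e-01 -5.890000e-01 -3.161710e+02]
 [-5.360000e-01 -2.450000e-01 -8.080000e-01  1.818892e+03]
 [ 0.000000e+00  0.000000e+00  0.000000e+00  1.000000e+00]]
top 53.50442761684431 251.91389471097236 194.4656082180042 -0.019128851214409867 [[ 2.600000e-02 -1.000000e+00  0.000000e+00 -3.924500e+01]
 [-9.890000e-01 -2.600000e-02 -1.450000e-01  5.220950e+02]
 [ 1.450000e-01  4.000000e-03 -9.890000e-01  1.207605e+03]
 [ 0.000000e+00  0.000000e+00  0.000000e+00  1.000000e+00]]
{'clock': 0.1, 'qpos': array([-1.41178611,  0.62926271,  0.03844211,  1.51827368, -0.02701657,
        0.99630469, -0.02003163]), 'qd': array([-0.00056688, -0.0013704 , -0.00020801, -0.00159943,  0.00105819,
       -0.00099856, -0.00020246]), 'tau': array([ 2.44996154e-03, -5.64518881e+01,  1.23021159e+00, -1.93966484e+01,
        1.12212310e-02,  5.51675956e-03, -9.11668650e-06]), 'eef_pos': array([144.73683432, 633.09980695, 230.4732954 ]), 'tool_rot': array([-3.13986186e+00,  2.77810561e-06,  2.91674380e+00]), 'force': array([-0.1194224 ,  0.40690345, -0.01782357]), 'torque': array([ 0.0410679 , -0.02984743, -0.02037987]), 'width': 85.33663082855918}
```

View pics/scene0.png

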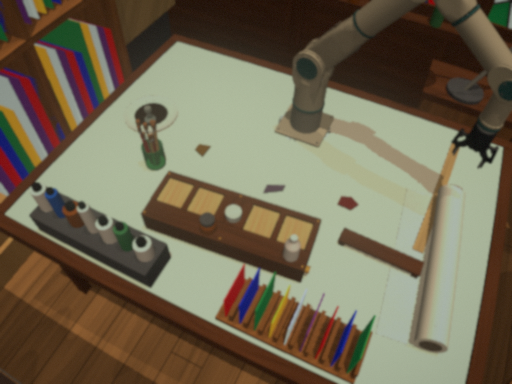

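View pics/top0.png

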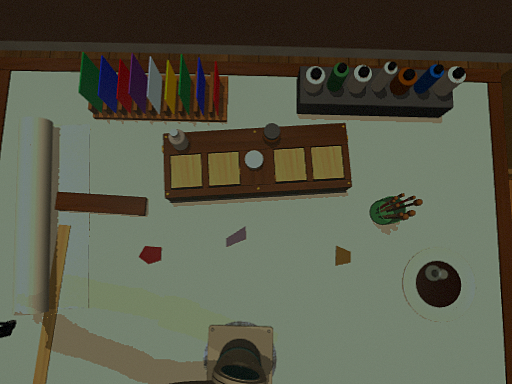

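The scene view shows the duct with four pale covers. In the top view they are at about (186,171), (223,168), (290,165) and (328,162), with the tin at (254,159), the bottle at (177,138) and the jar at (272,132). Next I segment the covers.

Run:
```python
from h import *
d=dict(np.load('pics/top0.npz')); im=d['image']; hsv=cv2.cvtColor(im,cv2.COLOR_RGB2HSV)
for p in [(186,171),(223,168),(290,165),(328,162)]: print(im[p[1],p[0]],hsv[p[1],p[0]])
m=cv2.inRange(hsv,(12,60,110),(32,255,255)); m[:140]=0;m[195:]=0;m[:,:160]=0;m[:,360:]=0
cs,_=cv2.findContours(m,cv2.RETR_EXTERNAL,cv2.CHAIN_APPROX_NONE)
C=[]
for c in cs:
    if cv2.contourArea(c)<300: continue
    (cc,wh,a)=cv2.minAreaRect(c); b=cv2.boxPoints((cc,wh,a)); P=plane(d,b,95)
    cen=plane(d,[cc],95)[0]; C.append(cen); print(np.round(cc,1),np.round(cen,1),np.round([np.linalg.norm(P[0]-P[1]),np.linalg.norm(P[1]-P[2])],1))
C=np.array(sorted(C,key=lambda p:-p[1]))
v=C[:2].mean(0)-C[2:].mean(0); print('sp',np.linalg.norm(np.diff(C,axis=0),axis=1))
yv=v/np.linalg.norm(v); yaw=np.arctan2(-yv[0],yv[1]); print('yaw',yaw)
xv=np.array([np.cos(yaw),np.sin(yaw),0]);yv=np.array([-np.sin(yaw),np.cos(yaw),0])
O=C.mean(0)-8*xv; print('O',O)
for i,y in enumerate([223.5,104.5,-104.5,-223.5]):
    print(i+1,'edge',np.round(O-44*xv+y*yv,1),'press',np.round(O-30*xv+y*yv,1))
# scene check
s=dict(np.load('pics/scene0.npz'))
P=cloud(d); 
for p in [(186,171),(223,168),(290,165),(328,162),(223,200)]: print(np.round(P[p[1],p[0]],1))
S=cv2.cvtColor(s['image'],cv2.COLOR_RGB2HSV)
m=cv2.inRange(S,(12,60,130),(32,255,255)); m[:175]=0;m[245:]=0;m[:,:150]=0;m[:,318:]=0
cs,_=cv2.findContours(m,cv2.RETR_EXTERNAL,cv2.CHAIN_APPROX_NONE)
for c in cs:
    if cv2.contourArea(c)<200: continue
    M=cv2.moments(c); cc=[M['m10']/M['m00'],M['m01']/M['m00']]; print('scene',np.round(cc),np.round(plane(s,[cc],95)[0],1),cv2.contourArea(c))
```

```text
[115  98  50] [ 22 144 115]
[117 103  55] [ 23 135 117]
[117  96  49] [ 21 148 117]
[118  94  48] [ 20 151 118]
[185.8 170.6] [585.3 184.4  95. ] [ 92.3 102.7]
[223.9 168.3] [595.7  64.7  95. ] [ 95.5 101.6]
[289.7 164.3] [ 613.8 -142.4   95. ] [ 93.3 102. ]
[327.2 162.2] [ 624.  -261.1   95. ] [ 92.9 103.9]
sp [120.1361348  207.90015263 119.09330499]
yaw 0.08696754824360203
O [596.72518227 -39.29454386  95.        ]
1 edge [533.5 179.5  95. ] press [547.4 180.8  95. ]
2 edge [543.8  61.   95. ] press [557.8  62.2  95. ]
3 edge [ 562.  -147.2   95. ] press [ 575.9 -146.    95. ]
4 edge [ 572.3 -265.8   95. ] press [ 586.3 -264.6   95. ]
[583.9 183.6  95. ]
[596.4  67.4  95.3]
[ 612.2 -143.7   92.7]
[ 623.9 -263.    97.9]
[506.5  70.9   5.1]
scene [294. 230.] [582.2 184.2  95. ] 604.5
scene [261. 221.] [598.4  69.2  95. ] 685.0
scene [205. 202.] [ 613.4 -141.4   95. ] 575.0
scene [175. 193.] [ 627.1 -257.2   95. ] 587.5
```

```bash
cat >> h.py <<'E'
from scipy.spatial.transform import Rotation as Ro
O=np.array([596.7,-39.3,0]);YAW=.087
X=np.array([np.cos(YAW),np.sin(YAW),0]);Y=np.array([-np.sin(YAW),np.cos(YAW),0])
def go(dx,dy,z):
    s=ctrl.read_state(); R=Ro.from_euler('xyz',s['tool_rot']); T=O+dx*X+dy*Y+[0,0,z]
    G=Ro.from_euler('xyz',[np.pi,0,YAW+np.pi])
    print('target',T.round(1),'shift',(R.inv().apply(T-s['eef_pos'])).round(1),'turn',np.degrees((R.inv()*G).as_rotvec()).round(2))
E
python3 -c "
from h import *
go(-32,223.5,200);go(-32,223.5,120)"
```

```text
target [545.4 180.6 200. ] shift [-491.5 -351.7   31.1] turn [ -0.1   -0.02 -17.87]
target [545.4 180.6 120. ] shift [-491.5 -351.6  111.1] turn [ -0.1   -0.02 -17.87]
```

```bash
python3 -m jog '-45 -32 0 0 0 -4 -1;-90 -64 0 0 0 -8 -1;-135 -96 0 0 0 -12 -1;-180 -129 0 0 0 -16 -1;-225 -161 0 0 0 -17.9 -1;-270 -193 0 0 0 -17.9 -1;-315 -225 0 0 0 -17.9 -1;-350 -250 0 0 0 -17.9 -1'; python3 -c "
from h import *
go(-32,223.5,200);go(-32,223.5,110)"
```

```text
clock: 1.1
eef_pos: [431.7, 309.5, 231.1]
tool_rot: [-3.141, -0.0, -3.056]
force: [0.5, 0.6, -0.5]
width: 0.0
target [545.4 180.6 200. ] shift [-102.2 -138.2   31.2] turn [-0.05 -0.   -0.08]
target [545.4 180.6 110. ] shift [-102.2 -138.1  121.2] turn [-0.05 -0.   -0.08]
```

```bash
python3 -m jog '-34 -46 10 0 0 0 -1;-68 -92 20 0 0 0 -1;-102 -138 60 0 0 0 -1;-102 -138 110 0 0 0 -1;-102 -138 118 0 0 0 -1;-102 -138 118 0 0 0 -1'; python3 -c "
from h import *
go(-32,223.5,110);snap('scene','s1.png');snap('wrist','w1.png');snap('top','t1.png')"
```

```text
clock: 1.85
eef_pos: [543.5, 184.5, 113.6]
tool_rot: [3.141, -0.001, -3.052]
force: [0.3, 0.7, 0.2]
width: -0.0
target [545.4 180.6 110. ] shift [-1.5 -4.1  3.6] turn [ 0.04 -0.05  0.12]
```

View pics/w1.png

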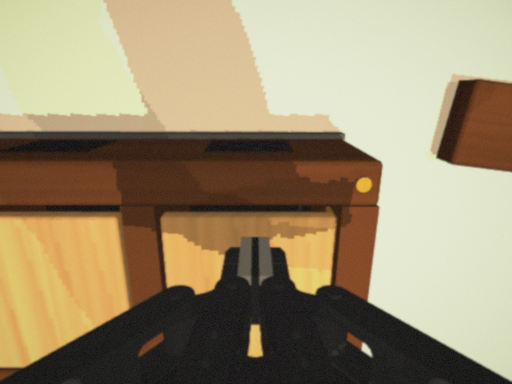

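View pics/s1.png

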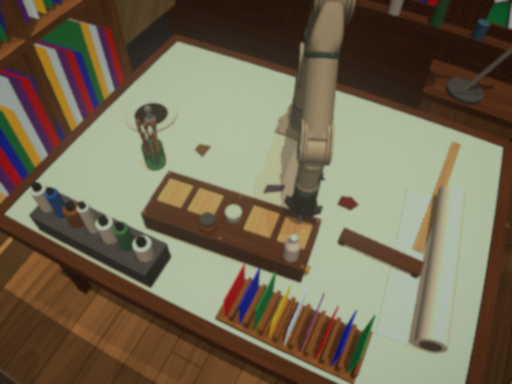

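The wrist view (up in the image is towards the robot) shows cover 1's front edge at row ~210, columns 163 to 335, with the fingertip at about (257,240). I'll check that edge against the estimate.

Run:
```python
from h import *
d=dict(np.load('pics/w1.npz')); s=ctrl.read_state()
T=np.eye(4);T[:3,:3]=Ro.from_euler('xyz',s['tool_rot']).as_matrix();T[:3,3]=s['eef_pos']
d['extrinsics']=np.linalg.inv(T@np.array(d['hand_eye']))
P=plane(d,[(163,211),(335,211),(163,240),(335,240)],95)-O
print(np.c_[P@X,P@Y].round(1)); print(s['eef_pos'],s['force']); go(-32,223.5,99)
```

```text
[[-46.  178.4]
 [-46.3 271. ]
 [-28.8 177. ]
 [-29.1 272.3]]
[544.85209657 184.99426072 115.34100976] [-0.19138212 -0.28121128 -0.80925342]
target [545.4 180.6  99. ] shift [-0.1 -4.5 16.3] turn [0.08 0.19 0.14]
```

```bash
python3 -m jog '0 -3 10 0 0 0 -1;0 -3 14 0 0 0 -1;0 -3 14 0 0 0 -1;0 -3 14 0 0 0 -1'; python3 -m jog '0 0 2 0 0 0 -1;0 0 2 0 0 0 -1;0 0 2 0 0 0 -1'
```

```text
clock: 2.5
eef_pos: [544.3, 180.5, 99.3]
tool_rot: [3.141, 0.0, -3.054]
force: [-0.7, 0.4, -0.5]
width: 0.3
clock: 2.88
eef_pos: [544.3, 180.4, 97.3]
tool_rot: [3.142, 0.0, -3.054]
force: [-0.4, -0.4, -0.4]
width: 0.1
```

```bash
for i in 1 2 3; do python3 -m jog '0 0 1 0 0 0 -1;0 0 1 0 0 0 -1;0 0 1 0 0 0 -1' | grep -E "eef|force"; done
```

```text
eef_pos: [544.3, 180.4, 96.3]
force: [0.4, -0.2, -0.4]
eef_pos: [544.3, 180.4, 95.3]
force: [0.0, 0.3, -0.2]
eef_pos: [544.0, 180.4, 94.6]
force: [-2.7, -0.2, 3.9]
```

```bash
for i in 1 2; do python3 -m jog '0 0 1 0 0 0 -1;0 0 1 0 0 0 -1;0 0 1 0 0 0 -1' | grep -E "eef|force"; done
```

```text
eef_pos: [544.0, 180.4, 94.4]
force: [-4.2, -1.6, 12.5]
eef_pos: [544.0, 180.4, 94.3]
force: [-4.9, -0.9, 20.2]
```

Cover 1 holds at 94.3 mm under 20 N, so it is bolted. Next is cover 2, pressing slightly further in from the edge.

```bash
python3 -m jog '0 0 -25 0 0 0 -1;-4 -60 -25 0 0 0 -1;-4 -119 -25 0 0 0 -1;-4 -119 -10 0 0 0 -1;-4 -119 -6 0 0 0 -1;-4 -119 -6 0 0 0 -1;-4 -119 -6 0 0 0 -1'; python3 -c "
from h import *
go(-28,104.5,95)"
```

```text
clock: 5.62
eef_pos: [558.8, 63.9, 98.5]
tool_rot: [3.141, 0.0, -3.052]
force: [0.8, -0.0, 0.0]
width: -0.2
target [559.7  62.4  95. ] shift [-0.8 -1.6  3.5] turn [0.04 0.03 0.18]
```

```bash
for i in 1 2; do python3 -m jog '0 0 2 0 0 0 -1;0 0 2 0 0 0 -1;0 0 2 0 0 0 -1' | grep -E "eef|force"; done;  for i in 1 2; do python3 -m jog '0 0 1 0 0 0 -1;0 0 1 0 0 0 -1;0 0 1 0 0 0 -1' | grep -E "eef|force"; done
```

```text
eef_pos: [558.7, 62.3, 96.4]
force: [-0.4, 0.6, -0.5]
eef_pos: [558.6, 62.2, 94.6]
force: [-1.5, -0.4, 6.0]
eef_pos: [558.6, 62.2, 94.5]
force: [-2.7, 0.3, 12.7]
eef_pos: [558.6, 62.2, 94.4]
force: [-4.8, -0.5, 20.8]
```

Cover 2 is bolted too. I'll lift clear over the tin and go to cover 3.

```bash
python3 -m jog '0 0 -50 0 0 0 -1;0 0 -80 0 0 0 -1;0 -60 -80 0 0 0 -1;0 -120 -80 0 0 0 -1;0 -180 -80 0 0 0 -1;0 -209 -80 0 0 0 -1;0 -209 -40 0 0 0 -1;0 -209 -12 0 0 0 -1';python3 -m jog '0 0 4 0 0 0 -1;0 0 4 0 0 0 -1;0 0 4 0 0 0 -1'; python3 -c "
from h import *
go(-28,-104.5,95)"
```

```text
clock: 8.12
eef_pos: [576.4, -146.8, 102.8]
tool_rot: [3.141, -0.001, -3.056]
force: [0.7, 0.7, 0.5]
width: 0.3
clock: 8.5
eef_pos: [578.0, -146.1, 101.6]
tool_rot: [-3.141, 0.002, -3.054]
force: [0.2, -0.4, 0.1]
width: 0.6
target [ 577.9 -145.8   95. ] shift [0.1 0.3 6.6] turn [-0.04  0.13  0.04]
```

```bash
python3 -m jog '0 0 4 0 0 0 -1;0 0 4 0 0 0 -1;0 0 4 0 0 0 -1'| grep -E "eef|force"; for i in 1 2 3 ; do python3 -m jog '0 0 2 0 0 0 -1;0 0 2 0 0 0 -1;0 0 2 0 0 0 -1' | grep -E "eef|force"; done
```

```text
eef_pos: [577.0, -146.0, 96.4]
force: [-0.0, 0.3, -0.2]
eef_pos: [576.9, -146.1, 94.7]
force: [-1.2, -0.1, 6.0]
eef_pos: [576.9, -146.1, 94.5]
force: [-6.0, 1.0, 18.3]
eef_pos: [577.0, -146.1, 94.3]
force: [-9.0, 2.1, 33.0]
```

Cover 3 is bolted as well. On to cover 4.

```bash
python3 -m jog '0 0 -30 0 0 0 -1;0 -60 -30 0 0 0 -1;0 -119 -30 0 0 0 -1;0 -119 -15 0 0 0 -1;0 -119 -8 0 0 0 -1;0 -119 -8 0 0 0 -1;0 -119 -8 0 0 0 -1'; python3 -c "
from h import *
go(-28,-223.5,95)"
for i in 1 2 3 4; do python3 -m jog '0 0 2 0 0 0 -1;0 0 2 0 0 0 -1;0 0 2 0 0 0 -1' | grep -E "eef|force"; done
```

```text
clock: 10.88
eef_pos: [587.9, -262.9, 98.5]
tool_rot: [3.141, 0.0, -3.052]
force: [0.5, 0.0, 0.7]
width: -0.4
target [ 588.2 -264.4   95. ] shift [-0.2 -1.5  3.5] turn [0.03 0.02 0.16]
eef_pos: [587.4, -264.5, 96.5]
force: [-0.2, -0.4, 0.1]
eef_pos: [587.0, -264.7, 94.3]
force: [-1.1, -0.1, 2.2]
eef_pos: [587.0, -264.7, 92.2]
force: [-2.9, -0.5, 2.7]
eef_pos: [587.5, -264.5, 90.3]
force: [-2.5, -1.0, 2.7]
```

Cover 4 gives at 2 to 3 N and keeps going, so it is the loose one. I'll push it over.

```bash
for i in 1 2 3 4; do python3 -m jog '0 0 1 0 0 0 -1;0 0 3 0 0 0 -1;0 0 3 0 0 0 -1' | grep -E "eef|force"; done; python3 -c "
from h import *
snap('scene','s4.png');snap('wrist','w4.png')"
```

```text
eef_pos: [586.2, -264.6, 86.8]
force: [-4.2, -0.6, 2.6]
eef_pos: [585.7, -264.6, 83.6]
force: [-6.3, -1.3, 2.5]
eef_pos: [585.0, -264.6, 80.2]
force: [-5.2, -0.9, 1.7]
eef_pos: [584.4, -264.7, 77.0]
force: [-7.0, -1.2, 0.6]
```

View pics/w4.png

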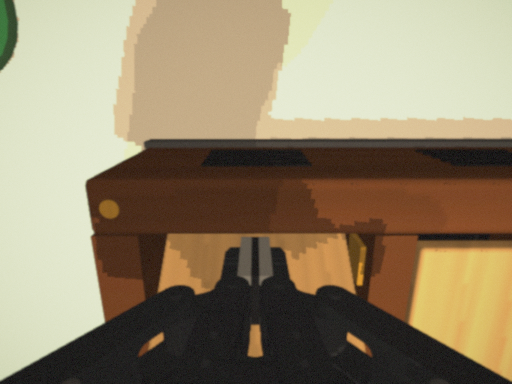

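View pics/s4.png

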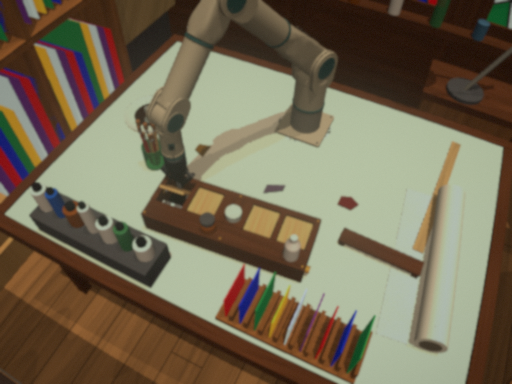

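The scene view shows cover 4's bay dark at (173,197) and the cover tipped well past toppling. The other three are still flush. I'll withdraw up and towards the robot.

```bash
python3 -m jog '1 0 -5 0 0 0 -1;2 0 -10 0 0 0 -1;3 0 -20 0 0 0 -1;8 0 -26 0 0 0 -1;20 0 -35 0 0 0 -1;35 0 -50 0 0 0 -1;50 0 -80 0 0 0 -1;50 0 -100 0 0 0 -1'; python3 -c "
from h import *
snap('scene','s5.png');snap('wrist','w5.png')"
```

```text
clock: 14.98
eef_pos: [535.4, -270.0, 180.4]
tool_rot: [-3.141, -0.0, -3.056]
force: [0.3, 0.0, 0.4]
width: -0.2
```

View pics/w5.png

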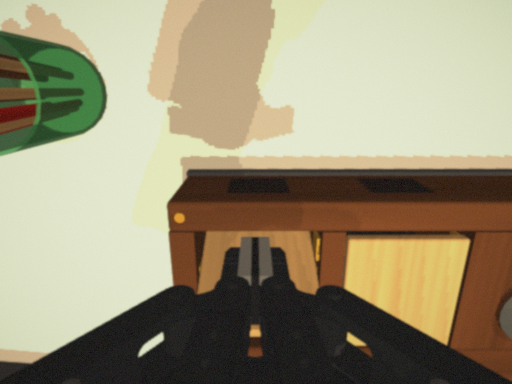

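View pics/s5.png

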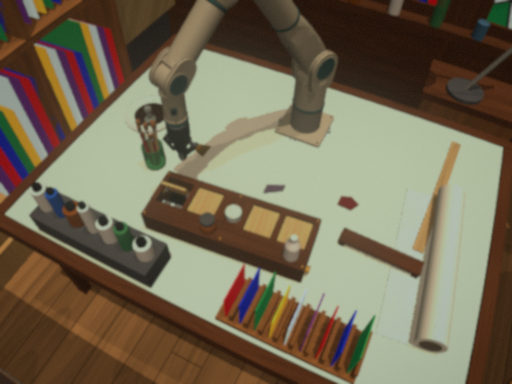

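The hand is clear and the bay at (173,195) stays open. I'll check the tilt by depth and compare the surroundings with the first pictures.

Run:
```python
from h import *
d=snap('scene','s6.png'); t=snap('top','t6.png')
for nm,dd in(('scene',d),('top',t)):
    P=cloud(dd)-O; a=P@X;b=P@Y;z=P[...,2]
    for i,y in enumerate([223.5,104.5,-104.5,-223.5]):
        m=(abs(b-y)<38)&(a>-45)&(a<58)&(z<150); print(nm,i+1,m.sum(),'z pct',np.round(np.nanpercentile(z[m],[2,25,50,75,98]),1) if m.any() else '')
    d0=np.load('pics/%s0.npz'%nm); df=np.abs(dd['image'].astype(int)-d0['image']).max(2)
P=cloud(d)-O; a=P@X;b=P@Y;z=P[...,2]; m=(abs(b+223.5)<40)&(z>100)&(a<60)&(a>-60)
print(np.c_[a[m],z[m]].round(0)[:25].tolist())
s=ctrl.read_state();print(s['clock'],s['force'])
```

```text
scene 1 462 z pct [ 90.1  93.7  95.4  97.2 101.1]
scene 2 559 z pct [89.1 92.7 94.4 96.1 99.1]
scene 3 488 z pct [89.7 92.5 94.3 96.  99.1]
scene 4 346 z pct [  0.2   6.   55.5 101.2 137.6]
top 1 812 z pct [  6.3  94.2  95.8  97.3 100.4]
top 2 803 z pct [  5.6  94.2  95.7  97.2 100.2]
top 3 805 z pct [  6.4  94.   95.6  97.2 100.1]
top 4 576 z pct [  8.1  60.6  87.  122.1 139. ]
[[-60.0, 585.0], [-59.0, 586.0], [-59.0, 579.0], [-55.0, 582.0], [-58.0, 581.0], [-59.0, 581.0], [-58.0, 583.0], [-59.0, 583.0], [-60.0, 559.0], [-59.0, 563.0], [-60.0, 565.0], [-58.0, 568.0], [-59.0, 568.0], [-60.0, 568.0], [-60.0, 570.0], [-60.0, 571.0], [-57.0, 576.0], [-57.0, 577.0], [-54.0, 581.0], [-57.0, 578.0], [-56.0, 581.0], [-57.0, 581.0], [-60.0, 579.0], [-55.0, 558.0], [-58.0, 556.0]]
15.175 [-0.18341004  0.18979427 -0.30293587]
```

View pics/t6.png

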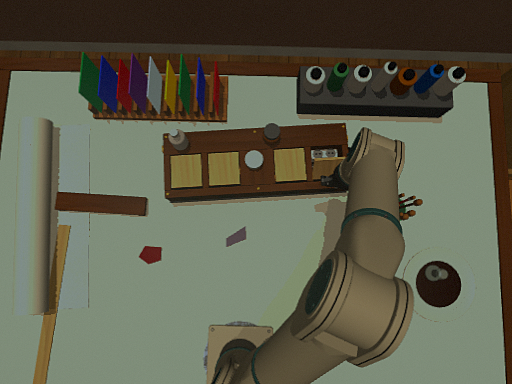

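```bash
python3 -m jog '10 20 -20 0 0 0 -1;20 60 -40 0 0 0 -1;20 100 -40 0 0 0 -1;20 100 -40 0 0 0 -1;20 100 -40 0 0 0 -1;20 100 -40 0 0 0 -1;20 100 -40 0 0 0 -1'; python3 -c "
from h import *
d=snap('scene','s7.png');d0=np.load('pics/scene0.npz')
df=np.abs(d['image'].astype(int)-d0['image']).max(2)
for n,(u,v) in dict(brush=(152,155),tin=(207,220),flask=(291,247),jar=(233,212),s1=(347,203),s2=(274,188),s3=(203,149),bridge=(380,252)).items(): print(n,df[v-8:v+9,u-8:u+9].mean().round(1))
"
```

```text
clock: 16.05
eef_pos: [508.7, -172.0, 217.9]
tool_rot: [-3.142, -0.001, -3.056]
force: [-0.7, -0.3, -0.2]
width: 0.1
brush 3.2
tin 3.4
flask 6.3
jar 6.2
s1 6.1
s2 6.3
s3 54.0
bridge 4.4
```

View pics/s7.png

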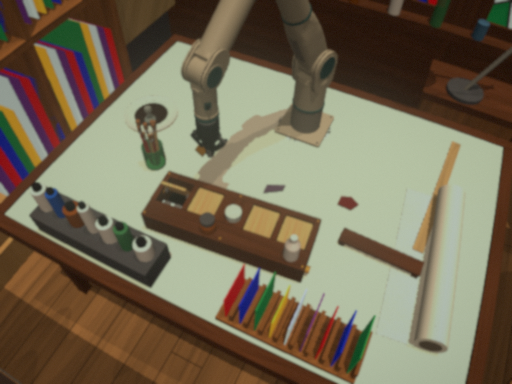

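Everything stands where it was. The difference at shard3 is only the hand in the line of sight at (205,145), 200 mm above the bench. Cover 4 stays open, so I'm handing in.

```bash
python3 -c "
from cell import ctrl
print(ctrl.finish_job())"
```

```text
the job is handed in; nothing more can be done
None
```

Cover 4, at the far right, was the unbolted one. I pushed it over until it stayed open by itself, took the hand clear, and handed the job in at about 16 s; no verdict is reported.

- **Finding it:** I pressed each cover near its front edge with the closed fingertips. Covers 1, 2 and 3 gave less than 1 mm under 20 to 33 N. That was harder than the task's 1 to 3 N, but well under the 80 N limit. Cover 4 tipped at about 2.5 N.
- **Covers at the end:** depth readings put cover 4's raised back edge at about 138 mm, which matches fully open on its stop. The tops of the other three read about 95 mm, so they are shut.
- **Bystanders:** the last scene picture, compared with the first, shows the tin, bottle, jars, hand bridge and two of the glass pieces unmoved. The brown-gold glass was partly hidden behind the raised hand in that last picture, so I could not compare it directly. The hand never came down near it.
- **Hand:** the wrist force read about zero at the end.
- **One disagreement:** the wrist view put the front edge of cover 1 about 2 mm nearer the robot than the top view did. That is within the calibration error, and I pressed covers 2 to 4 a few millimetres further in to be safe.

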